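Hold up the brass bushing with the tongs

TASK

Pick up the spring tongs, grip the brass bushing on the stand with their jaws and lift it off without the robot itself touching the bushing; leave the steel and black bushings, the carton and the tape roll alone. Hold the bushing in the tongs above the middle of the blue bin, well clear of the rim (at least 70 mm between the rim and the underside of the bushing), ready to be checked, and finish while still holding it there: do not put it down or let go.

Things in the scene. Friction and masses are not known exactly. Their poses are not given: they have to be found in the camera images.
- tongs: loose steel spring tongs lying on edge: the arms open and close in the horizontal plane. Green grip sleeves, black jaws. Origin midway between the sleeves at the level of their underside (on the counter at the start); x along the tongs to the jaws, y to the left arm, z up. The tongs run from x = -126 mm (pivot end; pivot at -100) to +126 mm. About 120 g, balanced near the origin
- tongs_sleeves (a point): point midway between the two grip sleeves, 14 mm above their underside. Sleeves: 56 mm long along x, 28 mm tall, 52 mm wide over their outer faces when open. Squeeze them together across y: the jaw gap shrinks 2.1 mm per mm of this width. At 41 mm the gap is 53 mm, at 30 mm it is 30 mm, at 18 mm almost shut. The spring pushes back with about 3 N open, 6 N at 41 mm, 10 N at 30 mm
- tongs_jaws (a point): point midway between the two jaws: 112 mm ahead of the tongs' origin along x, 13 mm above the underside. Jaws: flat pads 28 mm long, 26 mm tall (from the underside up), 5 mm thick; open they are 76 mm apart inside and 86 mm over all; parallel when 30 mm apart
- tongs_left (a joint): angle by which each arm of the tongs has been squeezed in: 0 fully open, about 0.11 on a 30 mm object, 0.17 shut (rad); the right arm moves alike. Squeezing the sleeves with 25 to 50 N grips a bushing firmly
- brass_bushing: plain cylindrical bushing standing upright on the stand, 30 mm diameter, 34 mm tall, brass yellow, 85 to 170 g. Origin at the centre of its underside, z up
- steel_bushing: plain cylindrical bushing standing upright on the stand, 30 mm diameter, 34 mm tall, bright steel colour, a bystander. Origin at the centre of its underside, z up
- black_bushing: plain cylindrical bushing standing upright on the stand, 30 mm diameter, 34 mm tall, black plastic, a bystander. Origin at the centre of its underside, z up
- stand: fixed low steel stand: flat plate 90 mm (x) by 210 mm (y), its top 50 mm above the counter, with three flat white spots in a row along y, 70 mm apart; one bushing stands near each spot, in any order. Origin at the counter under the middle, x across the row and away from the robot. Nothing stands on the robot's side of the row
- bin: fixed open blue plastic bin, 150 mm (x) by 140 mm (y), walls 4 mm; front wall (towards -x) 35 mm high, back and rear of the sides 75 mm high. Origin at the centre of its underside on the counter
- bin_mouth (a point): point over the middle of the bin at the level of its highest rim, 75 mm above the counter
- carton: closed cardboard carton 50 x 70 x 50 mm high right of the stand (smaller y), a bystander. Origin at the centre of its underside
- tape_roll: orange roll of tape lying flat, 80 mm diameter, 24 mm high, left of the stand, a bystander. Origin at the centre of its underside
Things that resemble listed ones, but are neither listed nor needed, are in the scene too. There is more than one size of the brass_bushing; the job needs the smallest. Of the things that look like the stand, the smaller one is meant.

How it is judged:
By the outcome, as a careful person would: the job done as asked, in the order asked, and still so for the second after the job is handed in, while the arm keeps its last pose, push and grip.
It also fails if it takes over 45 s, if anything falls off the work surface, if the arm or the gripper's body presses on something with over 40 N, if the wrist force passes 120 N, or if a joint passes its speed limit or range.

ROBOT

A 6-joint arm with a two-finger parallel gripper is mounted at the origin on the work surface. World frame = base frame: x ahead of the robot, y to its left, z up, the work surface at z = 0. Lengths are in m, angles in degrees, forces in N, time in s.
With the tool pointing down it reaches from about 0.4 to 0.825 m from the base axis. Payload 7 kg.
Tool frame: the origin (TCP) lies at the very end of the fingers, on their centre line; the grasp point (between the pads) lies 19 mm behind it (ctrl.pinch_z is the distance from the TCP to the grasp point, in m); z points along the fingers, x is the direction in which the jaws open and shut, and the axes are right-handed (so a half turn about z gives the same grasp; the last joint's range is limited). The gripper opens to 88 mm and grips with 3 to 60 N. Pads are 19 mm wide; open, the fingers measure 130 mm over their backs; the gripper's body (78 mm by 193 mm) begins 47 mm behind the grasp point.
Start: joints at [-53.967, 20.546, 0.682, 0, -70.136, -16.507], TCP at [0.226, -0.636, 0.227] pointing down, gripper open.
Joint ranges: [-176.03, 176.03], [-82.01, 121.73], [-58.28, 71.71], [-173.87, 95.51], [-174.79, -0.11], [-173.66, 173.66]. Speed limits (degrees/s): [136.94, 136.94, 172.46, 180, 180, 180].

INTERFACE

Orientations are given as [roll, pitch, yaw] about the fixed x, y, z axes, in that order (R = Rz(yaw) Ry(pitch) Rx(roll)).
In Python, from plant import ctrl gives the robot as it stands.
- The arm moves only by the tool carry_out, never from a script. Its argument "increments" is a list of rows, each a list of 7 numbers: the turn, a rotation vector about the world's x, y, z in degrees, then the shift along the world's x, y, z in mm, then the closure, from 0 (fully open) to 1 (shut). In form: [[ax, ay, az, dx, dy, dz, grip], ...]. A call has 1 to 20 rows; each row is the pose to reach, as a shift and turn from the pose commanded when the call began; what a row does not reach only later rows make up. A row lasts 1/8 s, in which the tool goes at most 62.5 mm and 10.7 degrees, less where a joint would pass 70% of its speed; a pose out of reach is approached as far as the arm can. A call with a gripper value outside its range is refused whole. The fingers move at their own pace and stop on an object; the grip force is fixed at half the most. Time passes only in rows, so rows that repeat a pose let the fingers close. It gives the time, the measured TCP pose, the force and the opening at its end, in the units of the state.
- ctrl.get_obs(): the state, without advancing time (a new reading comes with each control period).
- ctrl.snapshot(name): name is "scene" or "top" or "wrist"; returns a dict with "pixels" (384x512x3 uint8, blue, green, red), "intrinsics" (3x3 intrinsics, pixels), "rvec" (rotation vector, rad) and "tvec" (3), from world to camera coordinates, as OpenCV has them; the wrist camera has in their place "hand_eye" (4x4, takes a point from camera to tool coordinates, whose origin is the TCP and whose axes are the tool frame's). Camera axes: x right, y down, z forward; pixel columns grow to the right and rows downward; lengths in m; the calibration is good to about 2 mm. The wrist camera is an equidistant fisheye: a pixel r from the principal point sees the ray r / f radians off the axis. A picture is of the moment at which its call begins: read the wrist's pose just before it. There is no depth.
- ctrl.close_job(): hands the job in, once; it reports no verdict.
Trained networks look in a picture, given as the dict that the camera call returned (one of the last four; its "shot" number tells which), for a name from the list of things; names that differ only in an ending like _2 or _b are one class to them, and where a whole thing is asked for, a point or a joint stands for the part that bears it (a point fixed in the world has none). Each returns a list of dicts, best first, with "confidence" (0 to 1); they miss things now and then, are a little off and sometimes report something else, mostly with a low value. They report only what shows in the picture. A call takes as long as a camera call. They do not tell look-alikes from the thing itself.
- ctrl.search_frame(picture, label): "centre" ([x, y, z] in m, in world coordinates, good to about 4 mm: the middle of the surface that is visible of it).
- ctrl.outline_of(picture, label): "pixels" (384x512 bool, what is visible of it).
The state is a dict: "clock": time; "joint_pos": joint angles; "qvel": joint speeds; "tau": joint torques, N m; "tool_pos": TCP position; "orientation": TCP orientation; "force": force on the tool from outside, world axes, zero at the start; "moment": the same for the moment, N m; "opening": finger opening in m.
Only numpy, scipy, OpenCV 4.12 (cv2) and the standard library are available. Lean on these libraries where they do the work, as an engineer would, in place of code of your own. Each camera call takes 0.05 s, during which the arm holds its last target. There are 200 camera calls.

## Working session

There is one attempt and no reset: what is moved stays moved. The work goes in short steps, Python scripts to look and compute and a tool call to move; the robot and the scene stay as the last step left them, time stands still between calls to the robot, and variables do not carry over. Pictures are saved under pics/ and viewed, about 8 in all and at most 12, crops included, and the job is handed in when it is done.

Besides the shell and the picture viewer there is one more tool, called after "Call:" as name([rows], argument=value, ...), one row to a line, values as JSON. carry_out: Moves the arm, as the interface text tells. Its arguments: {"type":"object","properties":{"increments":{"type":"array"}},"required":["increments"]}

```bash
mkdir -p pics; ls
cat > h.py <<'E'
from plant import ctrl
import numpy as np, cv2
def proj(s,P):
    return cv2.projectPoints(np.float64(P).reshape(-1,1,3),np.float64(s["rvec"]),np.float64(s["tvec"]),np.float64(s["intrinsics"]),None)[0].reshape(-1,2)
def back(s,uv,z):
    R=cv2.Rodrigues(np.float64(s["rvec"]))[0];t=np.float64(s["tvec"]).ravel()
    d=R.T@np.linalg.inv(s["intrinsics"])@np.array([uv[0],uv[1],1.]);c=-R.T@t
    return c+d*(z-c[2])/d[2]
E
python3 - <<'E'
from h import *
a=ctrl.snapshot("scene");b=ctrl.snapshot("top")
for n,s in(("scene",a),("top",b)):
    cv2.imwrite(f"pics/{n}0.png",cv2.resize(s["pixels"],(800,600)))
    np.savez(f"{n}0.npz",**s)
    for l in["tongs","tongs_sleeves","tongs_jaws","brass_bushing","steel_bushing","black_bushing","stand","bin","carton","tape_roll"]:
        r=ctrl.search_frame(s,l)
        print(n,l,[(np.round(q["centre"],3).tolist(),round(q["confidence"],2),proj(s,q["centre"])[0].round().tolist()) for q in r[:4]])
print(ctrl.get_obs())
E
```

```text
pics
scene tongs [([0.443, -0.344, 0.018], 0.68, [150.0, 312.0])]
scene tongs_sleeves [([0.445, -0.344, 0.022], 0.69, [151.0, 311.0])]
scene tongs_jaws [([0.446, -0.345, 0.016], 0.87, [151.0, 313.0])]
scene brass_bushing [([0.73, -0.018, 0.039], 0.67, [336.0, 248.0]), ([0.728, 0.059, 0.039], 0.65, [345.0, 227.0]), ([0.633, 0.014, 0.075], 0.47, [303.0, 215.0])]
scene steel_bushing [([0.642, -0.02, 0.048], 0.69, [300.0, 233.0]), ([0.633, 0.081, 0.078], 0.66, [313.0, 197.0])]
scene black_bushing [([0.63, -0.05, 0.08], 0.5, [292.0, 230.0])]
scene stand [([0.639, -0.021, 0.052], 0.77, [299.0, 232.0]), ([0.228, 0.237, 0.065], 0.67, [209.0, 132.0])]
scene bin [([0.51, 0.347, 0.031], 0.92, [305.0, 147.0])]
scene carton [([0.691, -0.216, 0.051], 0.77, [286.0, 303.0]), ([0.492, -0.341, 0.028], 0.53, [170.0, 317.0])]
scene tape_roll [([0.689, 0.254, 0.018], 0.79, [352.0, 184.0])]
top tongs [([0.442, -0.314, 0.023], 0.9, [377.0, 202.0])]
top tongs_sleeves [([0.445, -0.316, 0.023], 0.76, [378.0, 201.0])]
top tongs_jaws [([0.442, -0.313, 0.027], 0.69, [377.0, 202.0])]
top brass_bushing [([0.728, -
[... 685 characters left out ...]
([0.687, 0.265, 0.022], 0.6, [156.0, 101.0])]
{'clock': 1.1, 'joint_pos': array([-5.39675164e+01,  2.05461124e+01,  6.81696258e-01,  2.59290722e-03,
       -7.01352340e+01, -1.65069707e+01]), 'qvel': array([ 0.02477758,  0.01790536, -0.05102099, -0.03084961,  0.01853818,
       -0.01407448]), 'tau': array([-1.48009417e-05, -5.82399881e+01,  2.93309784e+01,  7.00236037e+00,
        1.26977669e-02, -1.83834601e-05]), 'tool_pos': array([ 0.22556873, -0.63618148,  0.22657021]), 'orientation': array([-1.79997761e+02,  1.02829210e-03,  1.09526394e+02]), 'force': array([-0.07889513,  0.0731051 , -0.4732215 ]), 'moment': array([-0.0140487 , -0.00582949,  0.01032812]), 'opening': 0.08774405602919257}
```

View images.

View pics/scene0.png

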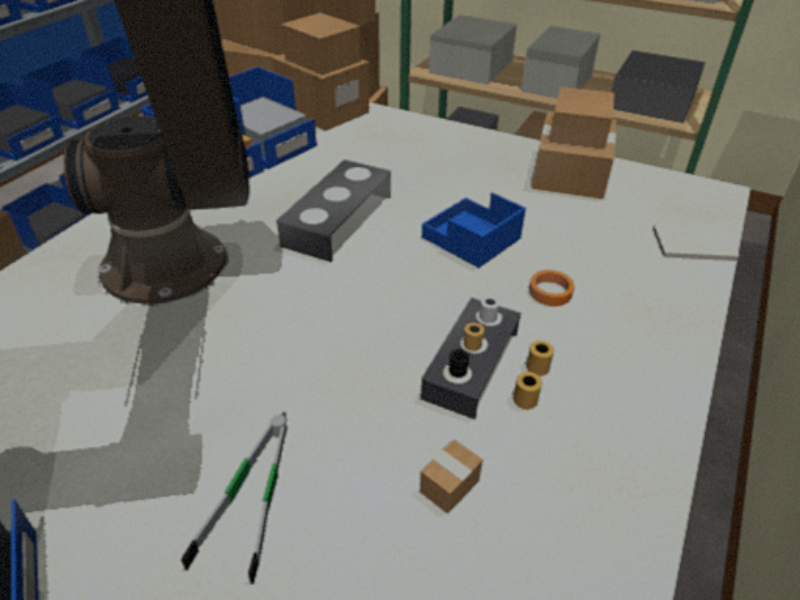

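View pics/top0.png

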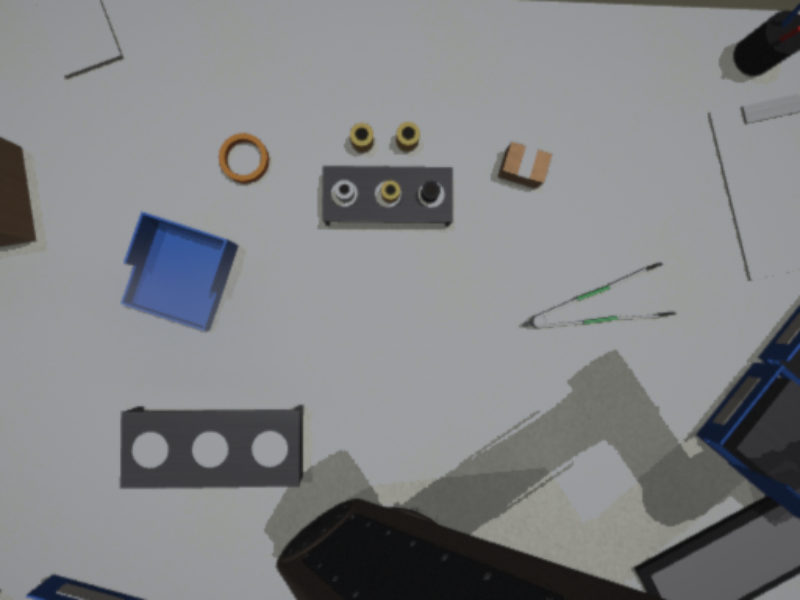

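The scene view (800x600) shows tongs with green sleeves at (238,478)/(271,482), pivot (279,425), jaws (190,555)/(254,567). Candidates for the brass bushing are the one on the small stand at (474,335) and two larger look-alikes behind it on the counter at (540,357) and (527,390). The small stand is at (470,355). The large empty look-alike is at (335,205). The bin is at (474,228). In the top view the brass one on the stand is at (390,191), between steel and black, and the larger ones are at (362,137) and (408,134). I choose the one on the small stand and check it in a crop.

Run:
```python
from h import *
t=dict(np.load("top0.npz"));s=dict(np.load("scene0.npz"))
for n,q in(("top",t),("scene",s)):
    hsv=cv2.cvtColor(q["pixels"],cv2.COLOR_BGR2HSV)
    m=((hsv[...,0]>50)&(hsv[...,0]<80)&(hsv[...,1]>110)).astype(np.uint8)
    if n=="scene": m[:230]=0
    k,l,st,c=cv2.connectedComponentsWithStats(m)
    for i in range(1,k):
        if st[i,4]>8: print(n,"green",c[i].round(1),st[i,4],back(q,c[i],.02).round(4))
k=.64
for nm,p in(("pivot",(537,321)),("jawL",(655,266)),("jawR",(668,315))): print(nm,back(t,(p[0]*k,p[1]*k),.022).round(4))
print("brass top",back(t,(390*k,189*k),.084).round(4),"brass scene",back(s,(474*k,327*k),.084).round(4))
print("spot brass",back(t,(389*k,194*k),.05).round(4))
for p in((322,167),(452,167),(452,222),(322,222)): print("stand c",back(t,(p[0]*k,p[1]*k),.05).round(4))
for p,z in(((143,213),.075),((237,241),.075),((209,330),.035),((122,303),.035)): print("bin c",back(t,(p[0]*k,p[1]*k),z).round(4))
c1=cv2.resize(t["pixels"][75:150,195:300],None,fx=4,fy=4,interpolation=2)
c2=cv2.resize(s["pixels"][180:265,265:360],None,fx=4,fy=4,interpolation=2)
h=max(c1.shape[0],c2.shape[0]);o=np.zeros((h,c1.shape[1]+c2.shape[1],3),np.uint8)
o[:c1.shape[0],:c1.shape[1]]=c1;o[:c2.shape[0],c1.shape[1]:]=c2
cv2.imwrite("pics/crop1.png",o)
```

```text
top green [379.  186.9] 19 [ 0.4814 -0.3194  0.02  ]
top green [386.5 203.9] 10 [ 0.4379 -0.3396  0.02  ]
scene green [152.  306.7] 149 [ 0.4401 -0.3341  0.02  ]
scene green [173.  309.1] 90 [ 0.4822 -0.3188  0.02  ]
pivot [ 0.4308 -0.2274  0.022 ]
jawL [ 0.5278 -0.4236  0.022 ]
jawR [ 0.4468 -0.4463  0.022 ]
brass top [0.629 0.022 0.084] brass scene [0.6286 0.0231 0.084 ]
spot brass [0.6282 0.0231 0.05  ]
stand c [0.6684 0.132  0.05  ]
stand c [ 0.6755 -0.0774  0.05  ]
stand c [ 0.5862 -0.0796  0.05  ]
stand c [0.5796 0.1291 0.05  ]
bin c [0.5808 0.4034 0.075 ]
bin c [0.5417 0.2571 0.075 ]
bin c [0.4018 0.306  0.035 ]
bin c [0.4413 0.4462 0.035 ]
```

View pics/crop1.png

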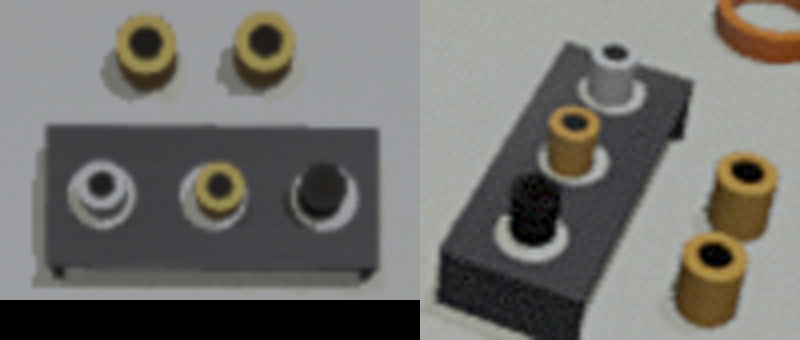

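The crop confirms the choice: the bushing on the stand is the smaller one, and the stand measures 210x90 as given. Moving above the tongs for a close look.

Call:
carry_out([
  [0,0,10,40,50,0,0],
  [0,0,20,80,100,0,0],
  [0,0,30,120,150,-10,0],
  [0,0,40,150,200,-20,0],
  [0,0,50,180,240,-30,0],
  [0,0,60,205,270,-40,0],
  [0,0,70,225,295,-45,0],
  [0,0,80,235,309,-47,0],
  [0,0,85.7,235,309,-47,0],
  [0,0,85.7,235,309,-47,0],
  [0,0,85.7,235,309,-47,0],
])

```text
clock: 2.48
tool_pos: [0.4605, -0.3273, 0.1797]
orientation: [-180.0, 0.0, -164.9]
force: [0.1, -0.2, -0.6]
opening: 0.0877
```

```bash
cat >> h.py <<'E'
from scipy.spatial.transform import Rotation as Ro
def tool():
    o=ctrl.get_obs();T=np.eye(4);T[:3,:3]=Ro.from_euler("xyz",o["orientation"],degrees=True).as_matrix();T[:3,3]=o["tool_pos"];return T
def wback(s,T,uv,z):
    K=s["intrinsics"];d=(np.array(uv)-K[:2,2])/np.array([K[0,0],K[1,1]]);r=np.hypot(*d)
    v=np.r_[d/r*np.sin(r),np.cos(r)];M=T@s["hand_eye"];w=M[:3,:3]@v;c=M[:3,3];return c+w*(z-c[2])/w[2]
def wproj(s,T,P):
    K=s["intrinsics"];q=(np.linalg.inv(T@s["hand_eye"])@np.r_[P,1])[:3];r=np.arctan2(np.hypot(q[0],q[1]),q[2])
    return K[:2,2]+np.diag(K)[:2]*r*q[:2]/np.hypot(q[0],q[1])
E
python3 - <<'E'
from h import *
T=tool();s=ctrl.snapshot("wrist");np.savez("w1.npz",T=T,**s)
o=ctrl.get_obs();print(o["tool_pos"],o["orientation"],o["joint_pos"].round(1),o["force"])
cv2.imwrite("pics/w1.png",cv2.resize(s["pixels"],(800,600)))
hsv=cv2.cvtColor(s["pixels"],cv2.COLOR_BGR2HSV)
m=((hsv[...,0]>45)&(hsv[...,0]<85)&(hsv[...,1]>110)).astype(np.uint8)
k,l,st,c=cv2.connectedComponentsWithStats(m)
for i in range(1,k):
    if st[i,4]>20: print(c[i].round(1),st[i],wback(s,T,c[i],.022).round(4))
E
```

```text
[ 0.4604375  -0.32739349  0.17965768] [-1.79994622e+02  5.97271334e-03 -1.64902692e+02] [-15.6  12.3 -17.3   0.  -60.4  30.7] [-0.44605244 -0.09957929  0.21274189]
[241.7 177.5] [236 151  12  53 330] [ 0.4797 -0.3203  0.022 ]
[283.3 176.1] [278 150  12  53 325] [ 0.4363 -0.3335  0.022 ]
```

View pics/w1.png

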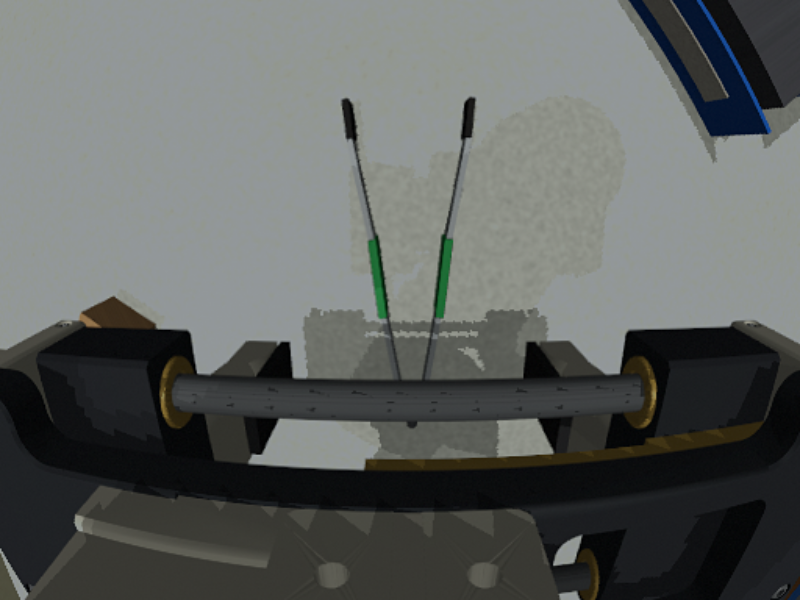

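The wrist view shows the tongs centrally. The sleeves are at (378,277) and (443,275), the jaws at (349,118) and (468,118), pointing up in the picture.

Run:
```python
from h import *
s=dict(np.load("w1.npz"));T=s["T"]
f=lambda p,z:wback(s,T,np.array(p)*.64,z)
a=wback(s,T,(241.7,177.5),.026);b=wback(s,T,(283.3,176.1),.026);c=(a+b)/2
j1,j2=f((349.5,118),.024),f((468,118),.024);j=(j1+j2)/2
d=j-c;d2=d/np.linalg.norm(d)
perp=(a-b)[:2];n=np.linalg.norm
print("sl",a.round(4),b.round(4),c.round(4),"sep",n(perp),"jaws",j.round(4),n(j1-j2),"dist",n(d),"psi",np.degrees(np.arctan2(d[1],d[0])),"perp psi",np.degrees(np.arctan2(perp[1],perp[0]))-90)
g=j-d2*.112; g2=(c+g)/2; tgt=g2+.008*d2
print("org",g.round(4),"grip",tgt.round(4),"shift mm",((tgt[:2]-T[:2,3])*1e3).round(1))
e=[f(p,.026) for p in((373,238),(384,317),(448,238),(440,317))];print(np.round(e,4),np.mean(e,0))
```

```text
sl [ 0.4798 -0.3212  0.026 ] [ 0.4369 -0.3343  0.026 ] [ 0.4583 -0.3278  0.026 ] sep 0.04486050718643184 jaws [ 0.4875 -0.4323  0.024 ] 0.07917275055621016 dist 0.10854630949476284 psi -74.40226021261915 perp psi -72.93558711521787
org [ 0.4574 -0.3244  0.0261] grip [ 0.46   -0.3338  0.0259] shift mm [-0.5 -6.5]
[[ 0.4896 -0.3469  0.026 ]
 [ 0.4684 -0.2945  0.026 ]
 [ 0.4405 -0.3602  0.026 ]
 [ 0.4302 -0.3048  0.026 ]] [ 0.45719113 -0.32660009  0.026     ]
```

Call:
carry_out([
  [0,0,0.5,0,-7,-50,0],
  [0,0,0.5,0,-7,-100,0],
  [0,0,0.5,0,-7,-140,0],
  [0,0,0.5,0,-7,-165,0],
  [0,0,0.5,0,-7,-175,0],
  [0,0,0.5,0,-7,-175,0],
  [0,0,0.5,0,-7,-175,0.53],
  [0,0,0.5,0,-7,-175,0.53],
  [0,0,0.5,0,-7,-175,0.53],
  [0,0,0.5,0,-7,-175,0.53],
  [0,0,0.5,0,-7,-175,0.53],
  [0,0,0.5,0,-7,-175,0.53],
])

```text
clock: 4.03
tool_pos: [0.4611, -0.3344, 0.005]
orientation: [-180.0, 0.0, -164.3]
force: [-0.2, 0.5, 5.3]
opening: 0.0417
```

Call:
carry_out([
  [0,0,0,0,0,10,0.53],
  [0,0,0,0,0,30,0.53],
  [0,0,0,0,0,60,0.53],
  [0,0,0,0,0,100,0.53],
  [0,0,0,0,0,140,0.53],
  [0,0,0,0,0,140,0.53],
  [0,0,0,0,0,140,0.53],
])

```text
clock: 4.9
tool_pos: [0.46, -0.3337, 0.1443]
orientation: [180.0, -0.0, -164.3]
force: [0.6, 1.2, -2.6]
opening: 0.0413
```

Run:
```python
from h import *
T=tool();s=ctrl.snapshot("wrist");np.savez("w2.npz",T=T,**s);q=ctrl.snapshot("scene")
print(ctrl.get_obs()["force"],ctrl.get_obs()["joint_pos"].round(1))
a=cv2.resize(s["pixels"][20:270,130:400],(540,500));b=cv2.resize(q["pixels"][180:380,60:190],(260,400))
o=np.zeros((500,800,3),np.uint8);o[:,:540]=a;o[:400,540:]=b;cv2.imwrite("pics/w2.png",o)
```

```text
[ 0.48734726 -0.81962671 -1.55716038] [-16.3  14.6 -19.5  -0.  -56.1  32. ]
```

View pics/w2.png

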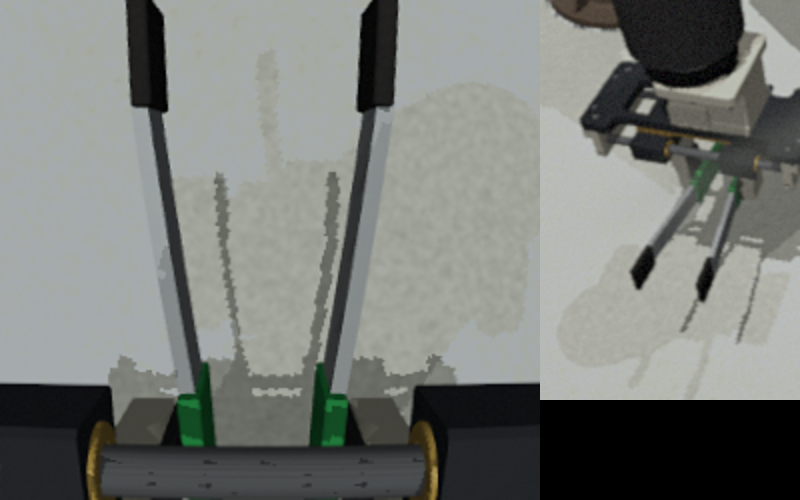

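The tongs are held symmetrically, with jaws at (146,55) and (378,55) in the crop, level and clear of the counter. Swinging them round to in front of the stand.

Call:
carry_out([
  [0,0,4,0,15,0,0.53],
  [0,0,10,0,45,0,0.53],
  [0,0,17,0,80,0,0.53],
  [0,0,24,0,115,0,0.53],
  [0,0,31,0,150,0,0.53],
  [0,0,38,0,185,0,0.53],
  [0,0,45,0,220,0,0.53],
  [0,0,52,0,255,0,0.53],
  [0,0,59,-2,290,0,0.53],
  [0,0,66,-4,320,-10,0.53],
  [0,0,71,-5,343,-20,0.53],
  [0,0,74.3,-5,356,-25,0.53],
  [0,0,74.3,-5,356,-25,0.53],
  [0,0,74.3,-5,356,-25,0.53],
])

```text
clock: 6.75
tool_pos: [0.4556, 0.0214, 0.1195]
orientation: [180.0, -0.0, -90.0]
force: [-1.1, 1.2, -1.4]
opening: 0.0412
```

Run:
```python
from h import *
s=dict(np.load("w2.npz"));T=s["T"]
for c in((128,50),(398,50),(166,110),(359,110)):
    P=wback(s,T,(c[0]/2+130,c[1]/2+20),.155);print("w2 tool",(np.linalg.inv(T)@np.r_[P,1])[:3].round(4))
T=tool();s=ctrl.snapshot("wrist");np.savez("w3.npz",T=T,**s);q=ctrl.snapshot("scene")
o=ctrl.get_obs();print(o["tool_pos"],o["orientation"],o["joint_pos"].round(1),o["opening"])
for l in("brass_bushing","tongs_jaws","tongs"):
    for n,p in(("w",s),("s",q)): print(l,n,[(np.round(r["centre"],4).tolist(),round(r["confidence"],2)) for r in ctrl.search_frame(p,l)[:3]])
for P in((.6288,.0225,.084),(.6288,.0225,.05)): print("pred bushing px",wproj(s,T,np.array(P)))
a=cv2.resize(s["pixels"][0:260,120:400],(560,520));b=cv2.resize(q["pixels"][150:350,200:320],(240,400))
o=np.zeros((520,800,3),np.uint8);o[:,:560]=a;o[:400,560:]=b;cv2.imwrite("pics/w3.png",o)
```

```text
w2 tool [-0.0328 -0.1048 -0.0108]
w2 tool [ 0.0343 -0.1048 -0.0108]
w2 tool [-0.0231 -0.0887 -0.0108]
w2 tool [ 0.0244 -0.0887 -0.0108]
[0.45564342 0.02128798 0.11967751] [-1.79997264e+02 -1.47176190e-03 -9.00554213e+01] [ 27.5   5.7 -34.5   0.  -49.7  62.4] 0.04104688590652948
brass_bushing w []
brass_bushing s [([0.7295, -0.0177, 0.0406], 0.73), ([0.7249, 0.0595, 0.0392], 0.61), ([0.6298, 0.011, 0.0817], 0.47)]
tongs_jaws w [([0.5137, 0.0097, 0.1385], 0.68)]
tongs_jaws s [([0.5101, 0.0132, 0.1302], 0.63)]
tongs w [([0.5107, 0.0064, 0.1417], 0.56)]
tongs s [([0.5083, 0.0187, 0.1271], 0.84)]
pred bushing px [257.77558254 -35.39940053]
pred bushing px [258.1517663  -16.36639946]
```

View pics/w3.png

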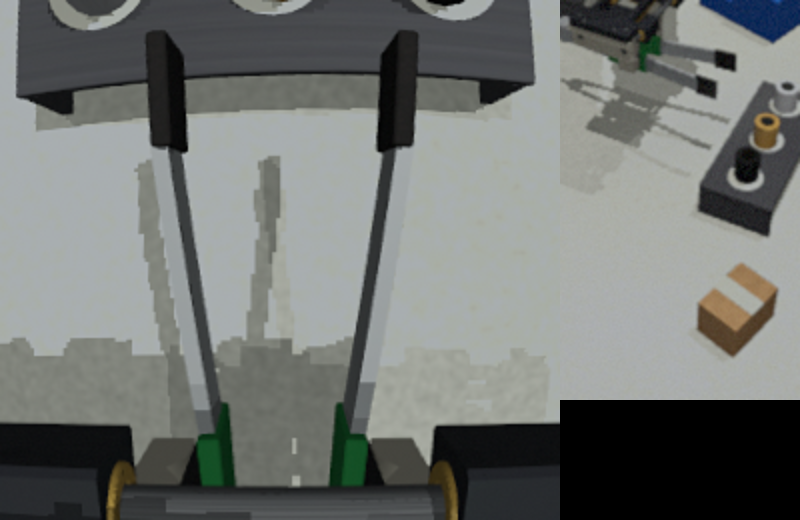

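The wrist crop shows open jaws at (165,90) and (397,90), level and centred, with the stand edge just ahead at the top. Lowering beside the bushing and advancing to just short of it.

Call:
carry_out([
  [0,0,0,0,1.5,-20,0.53],
  [0,0,0,0,1.5,-40,0.53],
  [0,0,0,0,1.5,-55,0.53],
  [0,0,0,0,1.5,-59,0.53],
  [0,0,0,10,1.5,-59,0.53],
  [0,0,0,20,1.5,-59,0.53],
  [0,0,0,28,1.5,-59,0.53],
  [0,0,0,28,1.5,-59,0.53],
])

```text
clock: 8.15
tool_pos: [0.4845, 0.0234, 0.0607]
orientation: [-180.0, 0.0, -90.0]
force: [-0.7, -0.3, -1.7]
opening: 0.0414
```

```bash
cat > look.py <<'E'
import sys
from h import *
n=sys.argv[1];T=tool();q=ctrl.snapshot("scene");t=ctrl.snapshot("top");w=ctrl.snapshot("wrist")
o=ctrl.get_obs();print(o["tool_pos"],o["orientation"],o["joint_pos"].round(1),o["opening"],o["force"])
np.savez(n+".npz",T=T,q=q["pixels"],t=t["pixels"],w=w["pixels"])
x=[int(v) for v in sys.argv[2:]] or [240,180,180,90]
im=[cv2.resize(q["pixels"][x[1]:x[1]+100,x[0]:x[0]+100],(400,400),interpolation=2),cv2.resize(t["pixels"][x[3]:x[3]+100,x[2]:x[2]+100],(400,400),interpolation=2)]
cv2.imwrite(f"pics/{n}.png",np.vstack([np.hstack(im),np.hstack([cv2.resize(w["pixels"][:200,:400],(400,200)),np.zeros((200,400,3),np.uint8)])]))
for lab,P in(("bush underside/top",[(.6288,.0225,.05),(.6288,.0225,.084)]),):print(proj(q,P).round(1).tolist(),proj(t,P).round(1).tolist())
E
python3 look.py k1
```

```text
[0.48327106 0.023172   0.06050623] [ 1.79980090e+02 -4.03680449e-03 -8.99902204e+01] [ 26.1  13.1 -35.2  -0.  -41.7  63.9] 0.0411296438307025 [-0.2942162   0.01323705 -0.64192499]
[[302.1, 219.6], [303.3, 209.5]] [[249.2, 124.0], [249.4, 121.0]]
```

View pics/k1.png

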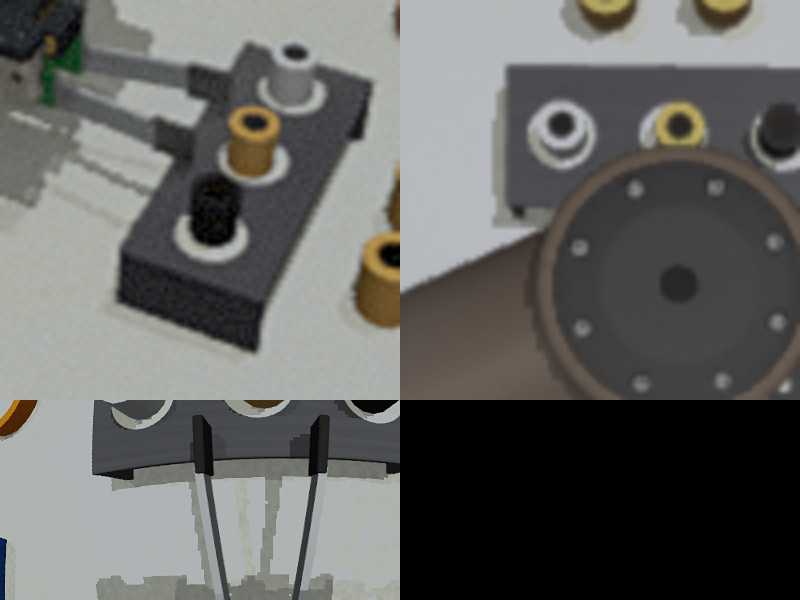

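The jaws straddle the brass bushing: scene crop jaws (210,83)/(173,135), bushing (253,142). The wrist view has it centred between them, jaw middle column 261 and bushing 262. Advancing the remaining 42 mm and closing gently.

Call:
carry_out([
  [0,0,0,10,0,0,0.53],
  [0,0,0,20,0,0,0.53],
  [0,0,0,30,0,0,0.53],
  [0,0,0,38,0,0,0.53],
  [0,0,0,42,0,0,0.53],
  [0,0,0,42,0,0,0.53],
  [0,0,0,42,0,0,0.56],
  [0,0,0,42,0,0,0.59],
  [0,0,0,42,0,0,0.62],
  [0,0,0,42,0,0,0.65],
  [0,0,0,42,0,0,0.68],
  [0,0,0,42,0,0,0.72],
  [0,0,0,42,0,0,0.8],
  [0,0,0,42,0,0,1],
  [0,0,0,42,0,0,1],
  [0,0,0,42,0,0,1],
])

```text
clock: 10.3
tool_pos: [0.5255, 0.0233, 0.0606]
orientation: [180.0, -0.0, -90.0]
force: [-0.6, -1.0, -0.1]
opening: 0.0294
```

```bash
python3 look.py k2
```

```text
[0.52554501 0.0233007  0.06054513] [ 1.79995083e+02 -2.56168102e-03 -8.99768279e+01] [ 23.9  16.6 -30.1   0.  -43.4  66.1] 0.029435623513723374 [-0.90778715 -1.76123564  0.37878655]
[[302.1, 219.6], [303.3, 209.5]] [[249.2, 124.0], [249.4, 121.0]]
```

View pics/k2.png

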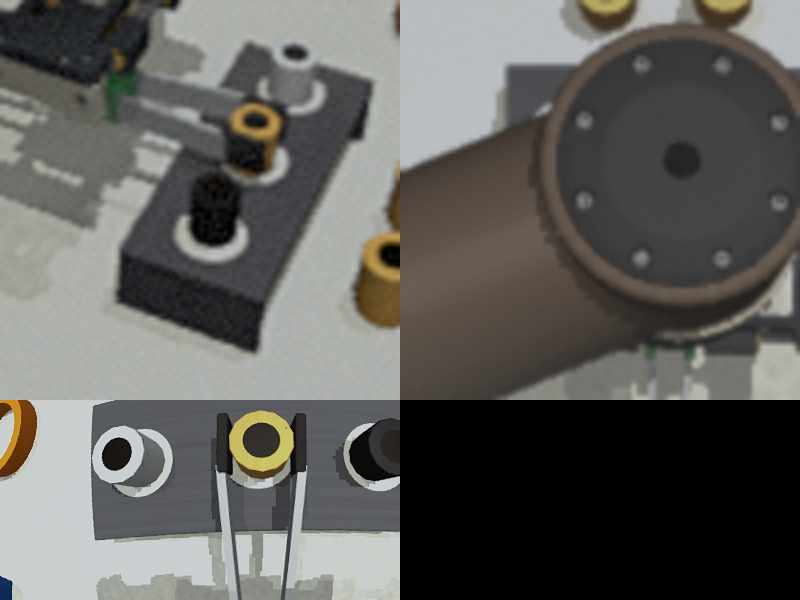

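The wrist view shows the brass bushing gripped at (262,440) between both jaws, with the steel and black ones untouched. Opening is 29.4 mm, as expected on a 30 mm object. Lifting straight up.

Call:
carry_out([
  [0,0,0,0,0,3,1],
  [0,0,0,0,0,8,1],
  [0,0,0,0,0,16,1],
  [0,0,0,0,0,28,1],
  [0,0,0,0,0,42,1],
  [0,0,0,0,0,60,1],
  [0,0,0,0,0,80,1],
  [0,0,0,0,0,100,1],
  [0,0,0,0,0,120,1],
  [0,0,0,0,0,138,1],
  [0,0,0,0,0,150,1],
  [0,0,0,0,0,155,1],
  [0,0,0,0,0,155,1],
])

```text
clock: 12.08
tool_pos: [0.5255, 0.0234, 0.2156]
orientation: [-180.0, 0.0, -90.0]
force: [0.5, -0.8, -2.9]
opening: 0.0292
```

```bash
python3 look.py k3 240 130 180 90
```

```text
[0.52515923 0.02322563 0.214813  ] [ 1.79924341e+02 -2.19174868e-02 -8.99799570e+01] [ 23.9   7.  -19.   -0.  -64.1  66.1] 0.029429585575375512 [-0.3384627   0.17018285 -2.44365121]
[[302.1, 219.6], [303.3, 209.5]] [[249.2, 124.0], [249.4, 121.0]]
```

View pics/k3.png

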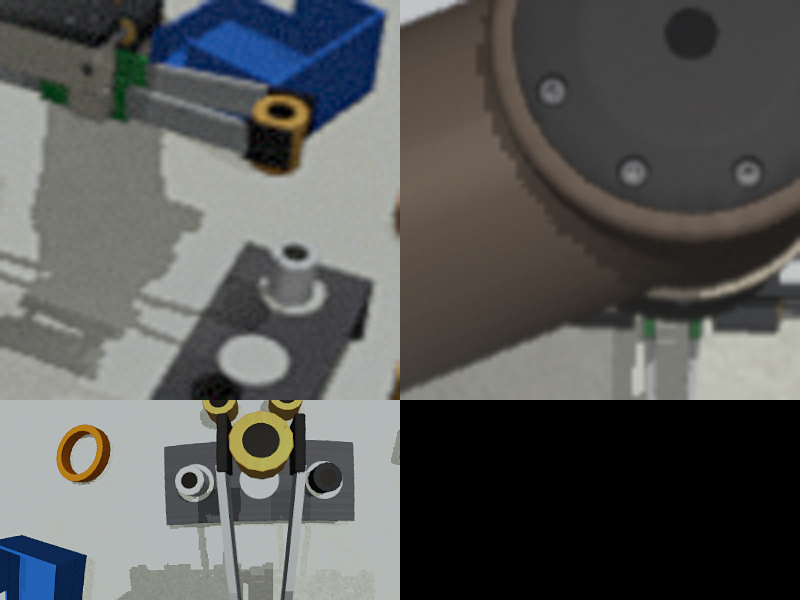

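The bushing is off the stand and firm in the jaws, scene crop (275,130); its spot is empty and the neighbours stand. Swinging smoothly over the bin.

Call:
carry_out([
  [0,0,0.5,-1,4,0,1],
  [0,0,1.5,-4,12,0,1],
  [0,0,3.3,-9,27,0,1],
  [0,0,5.9,-18,48,0,1],
  [0,0,8.9,-28,72,0,1],
  [0,0,12.1,-39,98,0,1],
  [0,0,15.3,-51,124,0,1],
  [0,0,18.5,-63,150,0,1],
  [0,0,21.7,-75,176,0,1],
  [0,0,24.9,-87,202,0,1],
  [0,0,28,-98,226,0,1],
  [0,0,30.4,-107,246,0,1],
  [0,0,32.2,-114,260,0,1],
  [0,0,33.2,-118,268.5,0,1],
  [0,0,33.7,-120,272.5,0,1],
  [0,0,33.7,-120,272.5,0,1],
  [0,0,33.7,-120,272.5,0,1],
  [0,0,33.7,-120,272.5,0,1],
])

```text
clock: 14.48
tool_pos: [0.4058, 0.2954, 0.2156]
orientation: [180.0, -0.0, -56.3]
force: [-0.1, 0.9, -2.7]
opening: 0.0298
```

```bash
python3 look.py k4 250 70 70 120
python3 - <<'E'
from h import *
z=np.load("k4.npz");T=z["T"];s=dict(np.load("w1.npz"))
P=(T@np.r_[0,-.1035,-.0,1])[:3];print("bushing pred",P)
# brass top ring centre in wrist at its height, and bin corners
hsv=cv2.cvtColor(z["w"],cv2.COLOR_BGR2HSV);m=((hsv[...,0]>15)&(hsv[...,0]<35)&(hsv[...,1]>90)).astype(np.uint8);m[:, :200]=0;m[:,320:]=0
ys,xs=np.nonzero(m);u=((xs.min()+xs.max())/2,(ys.min()+ys.max())/2);print(u,len(xs),wback(s,T,u,T[2,3]+.0235))
E
```

```text
[0.40571994 0.29560022 0.21557115] [-1.79999677e+02 -7.74166942e-04 -5.63014491e+01] [ 58.5   4.6 -21.6   0.  -63.8  65.2] 0.02919382624916209 [ 0.19505959 -0.60345934 -2.01928398]
[[302.1, 219.6], [303.3, 209.5]] [[249.2, 124.0], [249.4, 121.0]]
bushing pred [0.49191025 0.35282228 0.21554298]
(np.float64(259.5), np.float64(156.0)) 3528 [0.44698726 0.32315517 0.23905032]
```

View pics/k4.png

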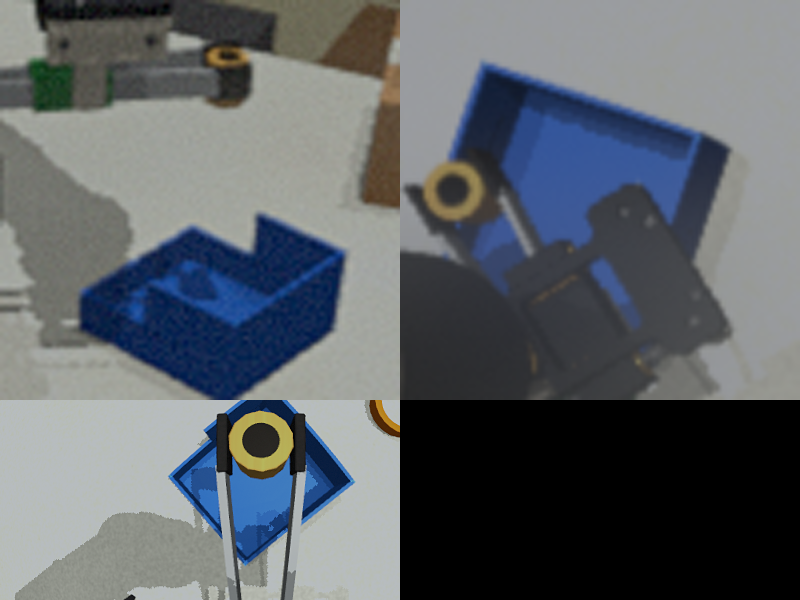

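The scene crop shows the bushing held at (228,78), high above the bin; the top crop has it at (455,190). The bin's earlier corner list mixed rim and foot corners on its right side, so I refit the bin with its known dimensions before handing in.

Run:
```python
from h import *
from scipy.optimize import least_squares
t=dict(np.load("top0.npz"));q=dict(np.load("scene0.npz"));s=dict(np.load("w1.npz"));k4=np.load("k4.npz");T=k4["T"]
k=.64
loc=np.array([[.075,.07,.075],[.075,-.07,0],[-.075,-.07,0],[-.075,.07,.035],[.075,-.07,.075]])
px=np.array([[143*k,213*k],[237*k,241*k],[209*k,330*k],[122*k,303*k],[145,154.2]])
def W(p,L): c,n=np.cos(p[2]),np.sin(p[2]);return np.c_[p[0]+c*L[:,0]-n*L[:,1],p[1]+n*L[:,0]+c*L[:,1],L[:,2]]
f=least_squares(lambda p:(proj(t,W(p,loc))-px).ravel(),[.49,.353,-.25])
print("bin",f.x,np.degrees(f.x[2]),"res",f.fun.round(1))
L=np.array([[x,y,z] for x in(-.075,.075) for y in(-.07,.07) for z in(0,.035 if x<0 else .075)])
print("scene crop px",np.c_[L,((proj(q,W(f.x,L))-[250,70])*4)].round(3).tolist())
# bushing in top and scene (crop px/4+offset), top-face centre
ut=(455/4+70-100,190/4+120);us=(229/4+250,57/4+70)
for z in(.23,.239): print(z,"top",back(t,ut,z).round(4),"scene",back(q,us,z).round(4))
hsv=cv2.cvtColor(k4["w"],cv2.COLOR_BGR2HSV);m=((hsv[...,0]>15)&(hsv[...,0]<35)&(hsv[...,1]>90)).astype(np.uint8);m[70:]=0;m[:,:220]=0;m[:,300:]=0
ys,xs=np.nonzero(m);print(xs.min(),xs.max(),ys.min(),ys.max())
print("wrist top-face",wback(s,T,(262,42),.239).round(4))
```

```text
bin [ 0.49240382  0.36024823 -0.28177966] -16.144785504189777 res [-1.3 -1.3  1.1  2.4  0.8  0.1 -0.9  0.5  0.5 -1.5]
scene crop px [[-0.075, -0.07, 0.0, 75.221, 324.953], [-0.075, -0.07, 0.035, 76.687, 288.276], [-0.075, 0.07, 0.0, 185.095, 256.542], [-0.075, 0.07, 0.035, 188.29, 220.792], [0.075, -0.07, 0.0, 224.049, 404.348], [0.075, -0.07, 0.075, 233.515, 322.166], [0.075, 0.07, 0.0, 331.707, 327.277], [0.075, 0.07, 0.075, 344.713, 247.129]]
0.23 top [0.4914 0.3549 0.23  ] scene [0.4903 0.363  0.23  ]
0.239 top [0.4906 0.3512 0.239 ] scene [0.4963 0.3453 0.239 ]
226 293 11 69
wrist top-face [0.4913 0.3513 0.239 ]
```

The refit bin centre is (0.492, 0.360), and it matches the scene view within about 1–2 px. The bushing is at about (0.491, 0.352), so I shift 8 mm and hold.

Call:
carry_out([
  [0,0,0,0,2,0,1],
  [0,0,0,0,5,0,1],
  [0,0,0,1,7,0,1],
  [0,0,0,1,8,0,1],
  [0,0,0,1,8,0,1],
  [0,0,0,1,8,0,1],
  [0,0,0,1,8,0,1],
  [0,0,0,1,8,0,1],
])

```text
clock: 15.62
tool_pos: [0.4066, 0.3038, 0.2156]
orientation: [-180.0, -0.0, -56.3]
force: [0.2, -1.3, -2.1]
opening: 0.0292
```

```bash
python3 look.py k5 250 70 70 120
python3 - <<'E'
from h import *
z=np.load("k4.npz");y=np.load("k5.npz")
print("wrist diff near jaws",np.abs(z["w"][0:75,220:305].astype(int)-y["w"][0:75,220:305])[:, 8:-8].mean())
w=y["w"];hsv=cv2.cvtColor(w,cv2.COLOR_BGR2HSV);m=((hsv[...,0]>15)&(hsv[...,0]<35)&(hsv[...,1]>90));m[70:]=0;m[:,:220]=0;m[:,300:]=0
ys,xs=np.nonzero(m);print(xs.min(),xs.max(),ys.min(),ys.max())
print(ctrl.close_job())
E
```

```text
[0.40662311 0.30380452 0.21562566] [-1.79994126e+02 -7.02583841e-04 -5.62759206e+01] [ 59.    5.1 -21.    0.  -63.8  64.8] 0.029230850945611606 [-0.30119375 -0.26051466 -2.7046349 ]
[[302.1, 219.6], [303.3, 209.5]] [[249.2, 124.0], [249.4, 121.0]]
wrist diff near jaws 7.9319162640901775
228 293 11 69
the job is handed in; nothing more can be done
None
```

The small brass bushing is held in the tongs above the middle of the blue bin, and I handed the job in at about 15.8 s with the grip still closed. I picked the tongs up by their sleeves, closed the jaws on the bushing and lifted it off. The steel and black bushings looked undisturbed after the lift, and only the jaws touched the brass one.

**Last checks:**
- **Grip:** the gripper opening stayed steady at 29.2 mm. The bushing sat at the same place in the wrist view as before the last small shift, within 2 px.
- **Height:** the underside of the bushing is about 130 mm above the rim, worked out from the arm's height rather than measured directly.
- **Forces:** they stayed below about 6 N at every reading.

**Disagreements along the way:**
- **Bin centre:** my first estimate was about 7 mm off because I had mixed rim and foot corners. A refit using the bin's known size gave (0.492, 0.360), with errors of up to about 2.5 px. I shifted the bushing 8 mm, so by calculation it is at about (0.492, 0.359).
- **Bushing position:** before that shift, the scene view put the bushing up to 8 mm from the other views, because its angle makes it sensitive to height. The top and wrist views agreed with each other, so I used those.

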